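Peel the snapped-on cover off a component-tray stack and hold it over the light panel

TASK

Turn the blue swivel catch on the tray carrier until its finger points at the white dot, then take the pink cover snapped onto the stack by the lug at its corner and peel it off: lift that corner first while the opposite corner stays down, so that the loaded tray gripping it stays seated in the carrier. Bring the cover over the middle of the lit inspection panel and finish while still holding it there in the gripper, level and about 80 mm above the glass, clear of everything else; leave the other things on the bench alone.

Things in the scene. Friction and masses are not known exactly. Their poses are not given: they have to be found in the camera images.
- catch (a joint): angle of the carrier's blue swivel catch about its vertical axis, rad: 0 = finger straight over the stack, grows anticlockwise seen from above, 1.571 = finger points exactly at the white dot. It turns stiffly (0.04 N m), stays where it is left, has no stop at the dot (stops at -0.6 and 2.4). It starts between 0.1 and 0.6, holding the cover down
- catch_grip (a point): middle of the catch's upright grip bar, on its axis: the bar is 12 mm thick, 36 mm long in the finger's direction, 26 mm high (13 mm above and below this point). It stands outside the stack's long side, 72 mm from the stack's middle. Its y axis points along the finger, z up. The finger's underside is 2 mm above the cover's flat top
- catch_tip (a point): tip of the catch's finger, 47 mm from the catch's axis, 15.5 mm below catch_grip; the finger is 12 mm wide and 5 mm thick
- dot (a point): white dot, 16 mm across, painted on the carrier's dark grey base plate, 56 mm from the catch's axis. The base plate is 190 x 185 mm and 10 mm thick, fixed to the bench, with corner angles 32 mm high that stand round the lower part of the stack
- lug (a point): centre of the crimson upright lug on one corner of the cover: 10 mm thick, 24 mm long, 24 mm high, its length along the cover's diagonal (the line from far_corner's side to this corner). It stands on the cover's flat top: this point is 12 mm above that top and 12 mm below the lug's top. The cover's corner is 22 mm beyond it
- cover_mid (a point): middle of the pink cover, formed antistatic plastic, 144 x 104 mm (its x, y axes; z up), 45 g. Its flat top is 3 mm above this point, at the start 41 mm above the bench; a 130 x 90 x 3 mm plug below nests in the tray with 1 mm play. The lug's centre lies at x -54, y +39.5, z +15 mm from here
- far_corner (a point): the cover's corner opposite the lug, at x +72, y -52 mm from cover_mid, where its rim rests on the tray's: the corner to pivot about. Four springy grey tabs on the tray's rim grip the cover's edge (about 2 N in all; each lets go once the edge there is raised 6 mm): lifted straight up the cover takes the tray along; tilted up about this corner by 0.25 rad it snaps off alone
- tray_mid (a point): middle of the black loaded top tray (150 x 110 x 16 mm, about 165 g, loose), half-way up; it nests in a second like tray under it, and its rim, 8 mm above this point, carries the cover. z up
- panel_mid (a point): middle of the lit glass of the inspection panel, on its upper face, 20.5 mm above the bench; the glass is 170 x 130 mm, the housing 200 x 160 mm, fixed

How it is judged:
By the outcome, as a careful person would: the job done as asked, in the order asked, and still so for the second after the job is handed in, while the arm keeps its last pose, push and grip.
It also fails if it takes over 58 s, if anything falls off the work surface, if the arm or the gripper's body presses on something with over 40 N, if the wrist force passes 120 N, or if a joint passes its speed limit or range.

ROBOT

A 6-joint arm with a two-finger parallel gripper is mounted at the origin on the work surface. World frame = base frame: x ahead of the robot, y to its left, z up, the work surface at z = 0. Lengths are in mm, angles in rad, forces in N, time in s.
With the tool pointing down it reaches from about 350 to 775 mm from the base axis. Payload 5.5 kg.
Tool frame: the origin (TCP) lies where the fingers leave the gripper's body, on its centre line; the fingertips stand 73 mm ahead of it and the grasp point (between the pads) lies 54 mm ahead of it; z points along the fingers, y is the direction in which the jaws open and shut (so a half turn about z gives the same grasp; the last joint's range is limited). The gripper opens to 85 mm and grips with 20 to 120 N. Pads are 22 mm wide; open, the fingers measure 114 mm over their backs; the gripper's body (76 mm by 85 mm) begins 54 mm behind the grasp point. The pads swing forward as they close: fully open they stand 13 mm farther back than shut.
Start: joints at [-0.14, 0.313, 0.046, 1.304, 0, 1.431], TCP at [575.034, -0.014, 303.923] pointing down, gripper open.
Joint ranges: [-2.76, 2.76], [-0.86, 1.69], [-1.03, 1.26], [-2.2, 2.34], [-1.47, 1.5], [-3.14, 3.14]. Speed limits (rad/s): [2.57, 2.57, 3.14, 3.14, 3.14, 3.14].

INTERFACE

Orientations are given as a 3x3 rotation matrix whose columns are the frame's x, y, z axes.
In Python, from workcell import read_state, optics, workorder, nets gives the robot as it stands.
- The arm moves only by the tool carry_out, never from a script. Its argument "rows" is a list that holds one entry, the list of rows, each a list of 7 numbers: the turn, a rotation vector about the world's x, y, z in degrees, then the shift along the world's x, y, z in mm, then the finger opening in mm, from 0 to 85.4. In form: [[[wx, wy, wz, tx, ty, tz, claw], ...]]. A call has 1 to 8 rows; each row is the pose to reach, as a shift and turn from the pose measured when the call began; what a row does not reach only later rows make up. A row lasts 1/12 s, in which the tool goes at most 41.7 mm and 7.16 degrees, less where a joint would pass 70% of its speed; a pose out of reach is approached as far as the arm can. A call with a gripper value outside its range is refused whole. The fingers move at their own pace and stop on an object; the grip force is fixed at half the most. Time passes only in rows, so rows that repeat a pose let the fingers close. It gives the time, the measured TCP pose, the force and the opening at its end, in the units of the state.
- read_state(): the state, without advancing time (a new reading comes with each control period).
- optics.read_camera(name): name is "scene" or "side" or "wrist"; returns a dict with "frame" (420x560x3 uint8, blue, green, red), "K" (3x3 intrinsics, pixels), "R" (3x3) and "t" (3): a world point X has camera coordinates R X + t; the wrist camera has in their place "tool_from_camera" (4x4, takes a point from camera to tool coordinates, whose origin is the TCP and whose axes are the flange's). Camera axes: x right, y down, z forward; pixel columns grow to the right and rows downward; lengths in mm; the calibration is good to about 2 mm. A picture is of the moment at which its call begins: read the wrist's pose just before it. There is no depth.
- workorder.close_job(): hands the job in, once; it reports no verdict.
Trained networks look in the newest picture that a camera, given by its name, has taken for a name from the list of things; names that differ only in an ending like _2 or _b are one class to them, and where a whole thing is asked for, a point or a joint stands for the part that bears it (a point fixed in the world has none). Each returns a list of dicts, best first, with "score" (0 to 1); they miss things now and then, are a little off and sometimes report something else, mostly with a low value. They report only what shows in the picture. A call takes as long as a camera call.
- nets.silhouettes(camera, thing): "region" (420x560 bool, what is visible of it) and "location" ([column, row] in pixels, amid what is visible of it).
- nets.tip_of(camera, thing): "location" ([column, row] in pixels: a listed point, or the origin of a listed thing).
The state is a dict: "t": time; "joint_pos": joint angles; "qvel": joint speeds; "joint_efforts": joint torques, N m; "position": TCP position; "ee_rot": TCP orientation; "ft_force": force on the tool from outside, world axes, zero at the start; "ft_torque": the same for the moment, N m; "gripper_width": opening from 0.0 (shut) to 1.0 (fully open).
Only numpy, scipy, OpenCV 4.12 (cv2) and the standard library are available. Lean on these libraries where they do the work, as an engineer would, in place of code of your own. Each camera call takes 0.05 s, during which the arm holds its last target. There are 200 camera calls.

## Working session

There is one attempt and no reset: what is moved stays moved. The work goes in short steps, Python scripts to look and compute and a tool call to move; the robot and the scene stay as the last step left them, time stands still between calls to the robot, and variables do not carry over. Pictures are saved under pics/ and viewed, about 8 in all and at most 12, crops included, and the job is handed in when it is done.

Besides the shell and the picture viewer there is one more tool, called after "Request:" as name([rows], argument=value, ...), one row to a line, values as JSON. carry_out: Moves the arm, as the interface text tells. Its arguments: {"type":"object","properties":{"rows":{"type":"array","items":{"type":"array","items":{"type":"array","items":{"type":"number"}}}}},"required":["rows"]}

```bash
mkdir -p pics
cat > h.py <<'E'
import numpy as np, cv2
from workcell import read_state, optics, workorder, nets
def cam(name):
    s=read_state(); c=optics.read_camera(name); K=np.array(c["K"])
    if name=="wrist":
        T=np.array(c["tool_from_camera"]); Rt=np.array(s["ee_rot"]); p=np.array(s["position"])
        Rwc=Rt@T[:3,:3]; o=Rt@T[:3,3]+p
        R=Rwc.T; t=-R@o
    else: R=np.array(c["R"]); t=np.array(c["t"])
    return c["frame"],K,R,np.ravel(t)
def ray(px,K,R,t):
    d=R.T@np.linalg.solve(K,[px[0],px[1],1.]); return -R.T@t, d/np.linalg.norm(d)
def onz(px,K,R,t,z):
    o,d=ray(px,K,R,t); return o+d*(z-o[2])/d[2]
def tri(obs):
    A=np.zeros((3,3));b=np.zeros(3);L=[]
    for px,K,R,t in obs:
        o,d=ray(px,K,R,t);P=np.eye(3)-np.outer(d,d);A+=P;b+=P@o;L.append((P,o))
    X=np.linalg.solve(A,b); return X,[round(float(np.linalg.norm(P@(X-o))),1) for P,o in L]
def proj(X,K,R,t):
    c=K@(R@np.asarray(X,float)+t); return c[:2]/c[2]
E
cat > a.py <<'E'
from h import *
np.set_printoptions(precision=1,suppress=True)
Z=dict(lug=53,cover_mid=38,far_corner=38,catch_grip=None,catch_tip=None,dot=10,panel_mid=20.5,tray_mid=None)
C={};F=[]
ob={}
for n in("scene","side","wrist"):
    f,K,R,t=cam(n); cv2.imwrite(f"pics/{n}0.png",f); F.append(f)
    for k in Z:
        r=nets.tip_of(n,k)
        for q in r[:2]:
            g=onz(q["location"],K,R,t,Z[k] or 45)
            print(n,k,round(q["score"],2),np.array(q["location"]),g)
        if r: ob.setdefault(k,[]).append((r[0]["location"],K,R,t))
for k,v in ob.items():
    if len(v)>1: print(k,*tri(v))
cv2.imwrite("pics/a.png",np.vstack([np.hstack(F[:2]),np.hstack([F[2],F[2]*0])])[:, :])
im=cv2.imread("pics/a.png"); cv2.imwrite("pics/a.png",cv2.resize(im,(800,600)))
E
python3 a.py
```

```text
scene lug 0.77 [260.6 155.9] [ 470.1 -190.2   53. ]
scene cover_mid 0.79 [230.8 168. ] [ 532.5 -219.2   38. ]
scene cover_mid 0.43 [204.4 148.5] [ 539.9 -303.5   38. ]
scene far_corner 0.6 [190.8 180.4] [ 617.2 -252.    38. ]
scene catch_tip 0.83 [225.4 155.4] [ 521.5 -250.1   45. ]
scene dot 0.84 [225.5 149. ] [ 492.8 -290.4   10. ]
side lug 0.77 [254.2 276.4] [ 480.6 -181.5   53. ]
side cover_mid 0.93 [282.2 295.2] [ 531.6 -221.1   38. ]
side far_corner 0.83 [329.4 301.4] [ 619.9 -244.9   38. ]
side catch_grip 0.58 [297.9 315.1] [ 555.6 -273.    45. ]
side catch_tip 0.63 [277.6 303.4] [ 520.6 -243.4   45. ]
side dot 0.98 [265.7 338. ] [ 492.8 -293.8   10. ]
side panel_mid 0.59 [262.1 157.2] [524.7 216.4  20.5]
wrist lug 0.74 [187.3 353.7] [ 477.8 -184.3   53. ]
wrist dot 0.19 [244.8 367.5] [ 535.3 -238.5   10. ]
lug [ 477.9 -183.9   58.2] [4.6, 3.0, 3.0]
cover_mid [ 531.8 -220.1   36.6] [0.1, 0.1]
far_corner [ 619.  -248.3   43.2] [0.0, 0.0]
catch_tip [ 521.8 -246.8   49.1] [1.6, 1.6]
dot [ 505.4 -280.6   -8.8] [24.4, 12.4, 33.1]
```

Run:
```python
import cv2,numpy as np
a=cv2.imread("pics/scene0.png")[90:240,130:330];b=cv2.imread("pics/side0.png")[230:380,190:390]
c=[cv2.resize(x,(400,300),interpolation=cv2.INTER_CUBIC) for x in (a,b)]
d=[cv2.resize(cv2.imread(f"pics/{n}0.png"),(400,300)) for n in("scene","side")]
cv2.imwrite("pics/b.png",np.vstack([np.hstack(c),np.hstack(d)]))
```

```text
(no output)
```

View pics/b.png

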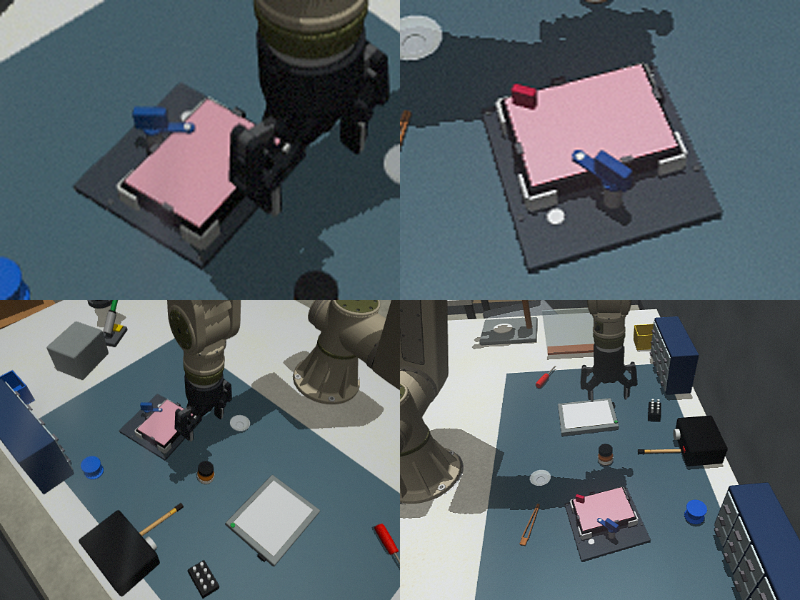

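```bash
cat > fit.py <<'E'
from h import *
np.set_printoptions(precision=3,suppress=True)
def pinkrect(n,save=None):
    f,K,R,t=cam(n)
    if save: cv2.imwrite(save,f)
    h=cv2.cvtColor(f,cv2.COLOR_BGR2HSV); m=((h[...,0]>165)|(h[...,0]<8))&(h[...,1]>40)&(h[...,1]<130)&(h[...,2]>120)
    m=m.astype(np.uint8); nl,l,s,_=cv2.connectedComponentsWithStats(m)
    k=1+np.argmax(s[1:,4]); ys,xs=np.where(l==k); 
    g=np.array([onz((x,y),K,R,t,41)[:2] for x,y in zip(xs,ys)],np.float32)
    return cv2.minAreaRect(g),len(xs),(f,K,R,t)
E
python3 - <<'E'
from fit import *
s=read_state();print(s["position"],s["ee_rot"])
print(pinkrect("side")[:2])
f,K,R,t=cam("wrist"); print(K, "cam",-R.T@t,"centre",onz((280,210),K,R,t,40), "down img",onz((280,400),K,R,t,40),"rt",onz((540,210),K,R,t,40))
E
```

```text
[575.021  -0.025 303.91 ] [[ 0.  1.  0.]
 [ 1. -0. -0.]
 [-0.  0. -1.]]
(((535.8678588867188, -212.7869873046875), (144.56398010253906, 104.35994720458984), 11.468201637268066), 3036)
[[346.631   0.    276.351]
 [  0.    346.631 211.173]
 [  0.      0.      1.   ]] cam [574.89  68.33 374.25] centre [578.62  -25.277  40.   ] down img [ 579.103 -259.199   40.   ] rt [839.073 -25.521  40.   ]
```

Request:
carry_out([
  [[0,0,0,-5,-40,-10,85],[0,0,0,-10,-80,-30,85],[0,0,0,-15,-120,-45,85],[0,0,0,-20,-160,-60,85],[0,0,0,-25,-195,-60,85],[0,0,0,-25,-205,-60,85],[0,0,0,-25,-205,-60,85]],
])

```text
t: 2.03
position: [549.6, -208.2, 243.4]
ee_rot: [[0.005, 1.0, -0.0], [1.0, -0.005, -0.0], [-0.0, -0.0, -1.0]]
ft_force: [0.8, 0.3, 0.1]
gripper_width: 0.995
```

```bash
cat > b.py <<'E'
from fit import *
r=pinkrect("wrist","pics/w1.png");print(r[:2]);f,K,R,t=r[2]
for k,z in dict(lug=53,cover_mid=38,far_corner=38,catch_grip=61,catch_tip=45.5,dot=10).items():
    for q in nets.tip_of("wrist",k)[:1]: print(k,round(q["score"],2),np.array(q["location"]),onz(q["location"],K,R,t,z))
s=read_state();print(s["joint_pos"],s["position"])
E
python3 b.py
```

```text
(((579.6893310546875, -244.3095703125), (97.30307006835938, 50.084625244140625), 33.59193801879883), 782)
lug 0.83 [180.4 177.1] [ 476.615 -186.55    53.   ]
cover_mid 0.68 [263.2 206.4] [ 538.611 -214.019   38.   ]
far_corner 0.79 [358.1 244.8] [ 618.76  -248.288   38.   ]
catch_grip 0.87 [278.4 293.6] [ 550.723 -281.286   61.   ]
catch_tip 0.78 [235.3 251.8] [ 515.075 -250.982   45.5  ]
dot 0.58 [221.6 279.5] [ 496.166 -294.348   10.   ]
[-0.491  0.358 -0.037  1.175  0.     1.078] [ 550.397 -203.556  244.337]
```

View pics/w1.png

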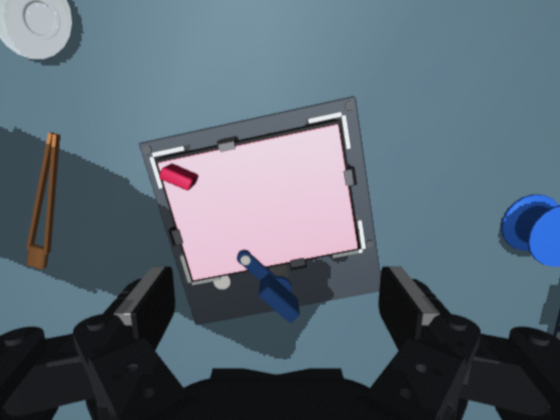

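Request:
carry_out([
  [[0,0,7,0,-20,-10,60],[0,0,14,0,-40,-25,60],[0,0,21,1,-60,-40,60],[0,0,28,1,-79,-55,60],[0,0,35,1,-79,-70,60],[0,0,42,1,-79,-80,60],[0,0,44.5,1,-79,-84,60],[0,0,44.5,1,-79,-84,60]],
])

```text
t: 3.05
position: [551.0, -281.3, 158.9]
ee_rot: [[-0.704, 0.71, -0.002], [0.71, 0.704, 0.002], [0.002, 0.0, -1.0]]
ft_force: [0.2, 0.7, -0.6]
gripper_width: 0.705
```

```bash
cat > c.py <<'E'
from fit import *
import sys
f,K,R,t=cam("wrist");cv2.imwrite(sys.argv[1],f)
G=None
P={}
for k,z in dict(lug=53,catch_grip=61,catch_tip=45.5,dot=10).items():
    for q in nets.tip_of("wrist",k)[:1]: P[k]=onz(q["location"],K,R,t,z);print(k,round(q["score"],2),np.array(q["location"]),P[k])
for n in P:
  if n!="catch_grip" and "catch_grip" in P:
    d=P[n]-P["catch_grip"];print(n,"dir deg",np.degrees(np.arctan2(d[1],d[0])),np.hypot(d[0],d[1]))
s=read_state();R=np.array(s["ee_rot"]);print(s["t"],s["position"],"jaw deg",np.degrees(np.arctan2(R[1,1],R[0,1])),s["joint_pos"],s["ft_force"])
E
python3 c.py pics/w2.png
```

```text
catch_grip 0.61 [273.7 249.8] [ 549.515 -282.573   61.   ]
catch_tip 0.9 [271.3 157.7] [ 516.314 -250.867   45.5  ]
catch_tip dir deg 136.31947567274682 45.90834197488298
3.3 [ 551.958 -282.352  161.219] jaw deg 44.61810431525918 [-0.602  0.472 -0.076  1.021  0.001  0.19 ] [-0.038 -0.29  -0.608]
```

View pics/w2.png

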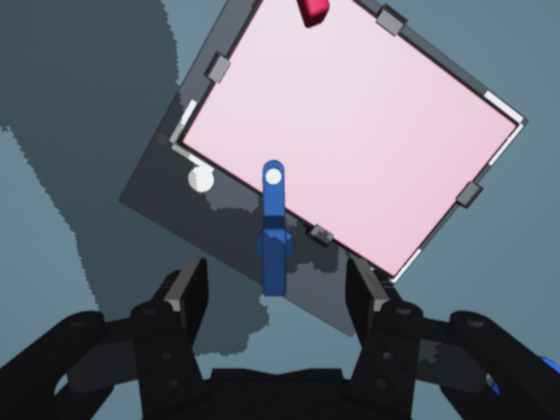

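Request:
carry_out([
  [[0,0,0,-1,0,-20,60],[0,0,0,-1,0,-41,60],[0,0,0,-1,0,-41,50],[0,0,0,-1,0,-41,0],[0,0,0,-1,0,-41,0],[0,0,0,-1,0,-41,0],[0,0,0,-1,0,-41,0],[0,0,0,-1,0,-41,0]],
])

```text
t: 3.97
position: [551.3, -283.2, 122.0]
ee_rot: [[-0.702, 0.712, 0.003], [0.712, 0.702, -0.003], [-0.004, 0.0, -1.0]]
ft_force: [-3.3, -1.3, 6.9]
gripper_width: 0.126
```

```bash
python3 c.py pics/w3.png
```

```text
catch_grip 0.78 [278.8 283.8] [ 551.989 -283.313   61.   ]
catch_tip 0.84 [274.6 163.3] [ 516.879 -250.169   45.5  ]
dot 0.9 [187.4 189.9] [ 496.973 -297.01    10.   ]
catch_tip dir deg 136.64957248327076 48.282510050888284
dot dir deg -166.01952721750257 56.69504386651049
4.2167 [ 551.276 -283.261  121.973] jaw deg 44.58419288269465 [-0.604  0.503 -0.13   0.934 -0.001  0.189] [-3.266 -1.844  6.59 ]
```

Request:
carry_out([
  [[0,0,7,0,0,0,0],[0,0,14,0,0,0,0],[0,0,21,0,0,0,0],[0,0,28,0,0,0,0],[0,0,35,0,0,0,0],[0,0,42,0,0,0,0],[0,0,49,0,0,0,0],[0,0,55,0,0,0,0]],
])

```text
t: 4.88
position: [551.2, -283.2, 122.0]
ee_rot: [[-0.985, -0.172, 0.004], [-0.172, 0.985, 0.001], [-0.004, 0.001, -1.0]]
ft_force: [-1.0, -0.1, -1.8]
gripper_width: 0.126
```

```bash
python3 c.py pics/w4.png
```

```text
lug 0.71 [553.4 141.8] [ 475.548 -186.153   53.   ]
catch_grip 0.9 [275.4 279.4] [ 549.314 -284.652   61.   ]
catch_tip 0.66 [276.8 164.5] [ 504.179 -291.918   45.5  ]
dot 0.85 [272.3 136.6] [ 495.538 -295.757   10.   ]
lug dir deg 126.82947253891791 123.05897248607992
catch_tip dir deg -170.8540330602111 45.716368708996285
dot dir deg -168.33196350568554 54.9106039118588
5.1333 [ 551.242 -283.238  122.037] jaw deg 99.43517707273378 [-0.605  0.504 -0.129  0.936  0.003 -0.77 ] [-0.945 -0.789 -1.332]
```

View pics/w4.png

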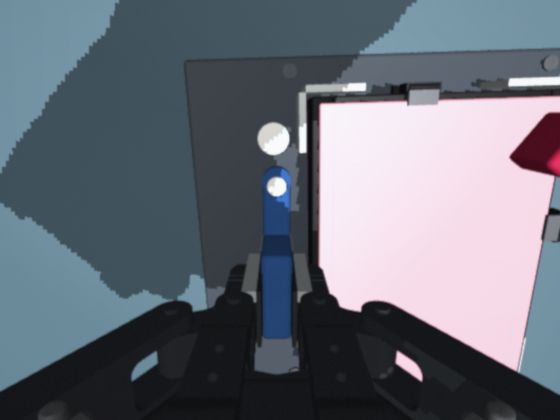

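Request:
carry_out([
  [[0,0,3,0,0,0,0],[0,0,3,0,0,0,0],[0,0,3,0,0,0,0],[0,0,3,0,0,0,35],[0,0,3,0,0,0,35],[0,0,3,0,0,0,35],[0,0,3,0,0,25,35],[0,0,3,0,0,60,35]],
])

```text
t: 5.8
position: [549.4, -281.9, 179.2]
ee_rot: [[-0.977, -0.215, -0.002], [-0.215, 0.977, 0.006], [0.001, 0.006, -1.0]]
ft_force: [0.4, -1.0, 0.4]
gripper_width: 0.41
```

```bash
python3 c.py pics/w5.png
```

```text
lug 0.58 [474.9 144.2] [ 474.373 -184.512   53.   ]
catch_grip 0.63 [273.2 236.1] [ 548.883 -283.943   61.   ]
catch_tip 0.83 [271.1 154.4] [ 505.13  -294.734   45.5  ]
dot 0.84 [273.3 133.8] [ 495.292 -295.686   10.   ]
lug dir deg 126.84658906550224 124.25079848762985
catch_tip dir deg -166.1447347434876 45.06400358963996
dot dir deg -167.64003050721337 54.86262431108617
6.05 [ 551.419 -283.221  182.313] jaw deg 102.42217658744067 [-0.605  0.455 -0.048  1.064  0.003 -0.822] [-0.101  0.821 -0.633]
```

View pics/w5.png

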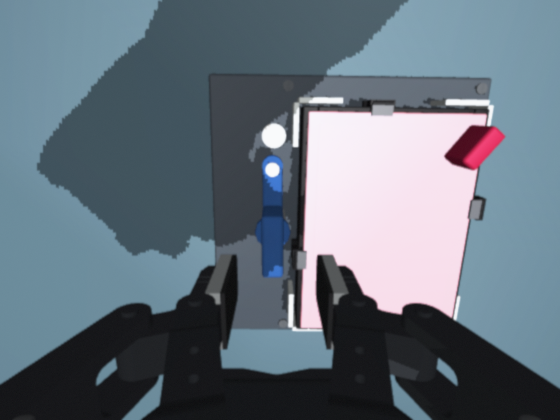

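Request:
carry_out([
  [[0,0,-7,-12,16,0,45],[0,0,-14,-28,36,0,50],[0,0,-21,-45,58,0,50],[0,0,-28,-62,80,0,50],[0,0,-35,-75,97,-10,50],[0,0,-36,-75,97,-22,50],[0,0,-36,-75,97,-22,50]],
])

```text
t: 6.63
position: [473.8, -184.0, 157.4]
ee_rot: [[-0.917, 0.4, -0.001], [0.4, 0.917, 0.001], [0.001, 0.0, -1.0]]
ft_force: [0.0, -0.2, 0.6]
gripper_width: 0.585
```

```bash
python3 c.py pics/w6.png
```

```text
lug 0.76 [279.1 249.7] [ 476.187 -184.246   53.   ]
dot 0.96 [145.7 308.9] [ 495.79 -295.59   10.  ]
6.8833 [ 477.087 -186.935  160.571] jaw deg 66.41962335588038 [-0.53   0.281 -0.366  0.918  0.    -0.119] [-0.182 -1.264  0.615]
```

View pics/w6.png

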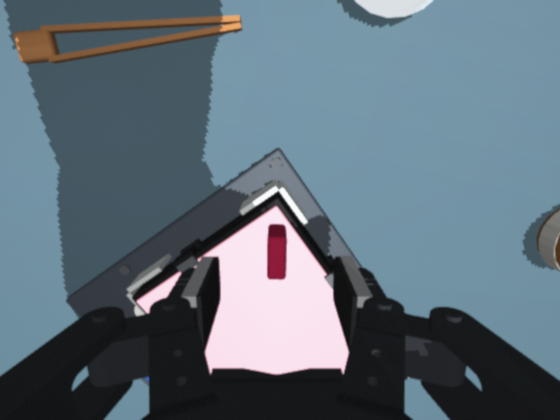

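Request:
carry_out([
  [[0,0,0,-1,1,-22,50],[0,0,0,-1,1,-43,50],[0,0,0,-1,1,-43,30],[0,0,0,-1,1,-43,0],[0,0,0,-1,1,-43,0],[0,0,0,-1,1,-43,0],[0,0,0,-1,1,-43,0]],
])

```text
t: 7.47
position: [476.9, -186.4, 118.8]
ee_rot: [[-0.916, 0.4, 0.007], [0.4, 0.917, -0.004], [-0.008, -0.001, -1.0]]
ft_force: [-0.7, 0.6, 1.6]
gripper_width: 0.101
```

Run:
```python
from h import *
s=read_state();print(s["t"],s["position"],s["gripper_width"],s["ft_force"],s["ft_torque"])
p=np.array(s["position"]);c=np.array([618.8,-248.3,38]);u=np.array([-.916,.4,0]);w=np.array([.4,.916,0])
for d in range(2,23,2):
    r=cv2.Rodrigues(w*np.radians(d))[0];print(d,np.round(w*d,2),np.round(r@(p-c)+c-p,1))
```

```text
7.4667 [ 476.88105952 -186.44075298  118.80609369] 0.10131355956509704 [-0.66606743  0.58481738  1.64055572] [ 0.02384263  0.17946041 -0.01434247]
2 [0.8  1.83 0.  ] [ 2.7 -1.2  5.4]
4 [1.6  3.66 0.  ] [ 5.5 -2.4 10.6]
6 [2.4 5.5 0. ] [ 8.5 -3.7 15.7]
8 [3.2  7.33 0.  ] [11.7 -5.1 20.8]
10 [4.   9.16 0.  ] [15.  -6.6 25.6]
12 [ 4.8  10.99  0.  ] [18.5 -8.1 30.4]
14 [ 5.6  12.82  0.  ] [22.1 -9.7 35. ]
16 [ 6.4  14.66  0.  ] [ 25.9 -11.3  39.5]
18 [ 7.2  16.49  0.  ] [ 29.8 -13.   43.9]
20 [ 8.   18.32  0.  ] [ 33.9 -14.8  48.1]
22 [ 8.8  20.15  0.  ] [ 38.  -16.6  52.1]
```

Request:
carry_out([
  [[0.8,1.83,0,2.7,-1.2,5.4,0],[1.6,3.66,0,5.5,-2.4,10.6,0],[2.4,5.5,0,8.5,-3.7,15.7,0],[3.2,7.33,0,11.7,-5.1,20.8,0],[4.0,9.16,0,15.0,-6.6,25.6,0],[4.8,11.0,0,18.5,-8.1,30.4,0],[5.6,12.82,0,22.1,-9.7,35.0,0],[6.4,14.66,0,25.9,-11.3,39.5,0]],
])

```text
t: 8.13
position: [503.1, -198.0, 159.3]
ee_rot: [[-0.883, 0.4, -0.247], [0.385, 0.917, 0.107], [0.269, -0.001, -0.963]]
ft_force: [-0.1, -0.1, -0.9]
gripper_width: 0.096
```

Run:
```python
from h import *
s=read_state();print(s["t"],s["position"],s["gripper_width"],s["ft_force"],s["ft_torque"])
f,*_=cam("side");a=cv2.resize(f[230:380,190:390],(400,300),interpolation=cv2.INTER_CUBIC)
f,*_=cam("scene");b=cv2.resize(f[90:240,130:330],(400,300),interpolation=cv2.INTER_CUBIC)
cv2.imwrite("pics/p1.png",np.hstack([b,a]))
```

```text
8.1333 [ 503.11265543 -197.98353377  159.2968231 ] 0.09596441229415378 [-0.11150905 -0.07735808 -0.94288258] [-0.00271555 -0.23452333 -0.0425009 ]
```

View pics/p1.png

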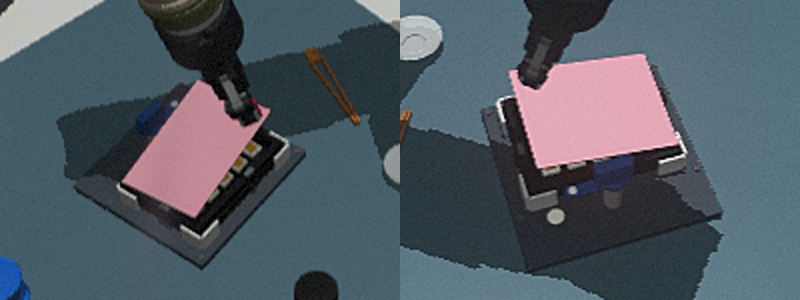

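Request:
carry_out([
  [[0.8,1.83,0,3.9,-1.7,4.4,0],[1.6,3.66,0,8,-3.5,8.6,0],[1.6,3.66,0,8,-3.5,8.6,0],[1.6,3.66,0,8,-3.5,15,0],[1.6,3.66,0,8,-3.5,30,0],[1.6,3.66,0,8,-3.5,55,0],[1.6,3.66,0,8,-3.5,85,0],[1.6,3.66,0,8,-3.5,110,0]],
])

```text
t: 8.9
position: [511.6, -201.7, 270.8]
ee_rot: [[-0.865, 0.4, -0.304], [0.377, 0.917, 0.132], [0.331, -0.001, -0.943]]
ft_force: [1.4, -0.5, 0.1]
gripper_width: 0.101
```

Run:
```python
from h import *
s=read_state();print(s["t"],s["position"],s["ee_rot"],s["gripper_width"],s["ft_force"],s["joint_pos"])
f,K,R,t=cam("side");a=cv2.resize(f[190:380,170:420],(400,300),interpolation=cv2.INTER_CUBIC)
for k in("panel_mid","tray_mid"):
  for q in nets.tip_of("side",k)[:1]:print(k,q["score"],q["location"],onz(q["location"],K,R,t,20.5))
def quad(f,K,R,t,n):
  for q in nets.silhouettes(n,"panel_mid")[:1]:
    m=q["region"];ys,xs=np.where(m);print(n,q["score"],m.sum(),cv2.minAreaRect(np.array([onz((x,y),K,R,t,20.5)[:2] for x,y in zip(xs,ys)],np.float32)))
  h=cv2.cvtColor(f,cv2.COLOR_BGR2GRAY); X=np.array([520,220,20.5]); 
  g=(h>185).astype(np.uint8); nl,l,st,_=cv2.connectedComponentsWithStats(g)
  p=proj(X,K,R,t).astype(int);k=l[p[1],p[0]];ys,xs=np.where(l==k)
  print(n,"glass",p,k,h[p[1],p[0]],cv2.minAreaRect(np.array([onz((x,y),K,R,t,20.5)[:2] for x,y in zip(xs,ys)],np.float32)) if k else 0)
quad(f,K,R,t,"side")
f,K,R,t=cam("scene");b=cv2.resize(f[70:260,110:360],(400,300),interpolation=cv2.INTER_CUBIC)
for q in nets.tip_of("scene","panel_mid")[:1]:print("scene",q["score"],q["location"],onz(q["location"],K,R,t,20.5))
quad(f,K,R,t,"scene")
cv2.imwrite("pics/p2.png",np.hstack([b,a]))
```

```text
8.9 [ 511.62790192 -201.69724594  270.83447876] [[-8.64769337e-01  3.99649718e-01 -3.04062653e-01]
 [ 3.77290398e-01  9.16667636e-01  1.31804401e-01]
 [ 3.31399985e-01 -7.39515015e-04 -9.43490065e-01]] 0.10068046765586955 [ 1.37150499 -0.50897269  0.05634619] [-0.50784251  0.52157852  0.22979463  1.61527429 -0.0326993  -0.09103096]
panel_mid 0.62 [262.1, 159.1] [524.18343091 208.88981909  20.5       ]
tray_mid 0.89 [283.4, 295.5] [ 534.94936425 -210.05064644   20.5       ]
side 0.89 1675 ((486.0577087402344, 195.79067993164062), (121.55817413330078, 175.10557556152344), 2.8862080574035645)
side glass [260 156] 61 232 ((492.02520751953125, 208.23715209960938), (106.4902572631836, 129.92446899414062), 3.0389621257781982)
scene 0.77 [384.6, 304.4] [523.88820611 215.96508727  20.5       ]
scene 0.95 8949 ((528.7683715820312, 211.2954559326172), (211.87896728515625, 161.81051635742188), 3.310462236404419)
scene glass [387 304] 422 192 ((522.8504638671875, 210.19338989257812), (167.72532653808594, 127.91925048828125), 3.3014700412750244)
```

View pics/p2.png

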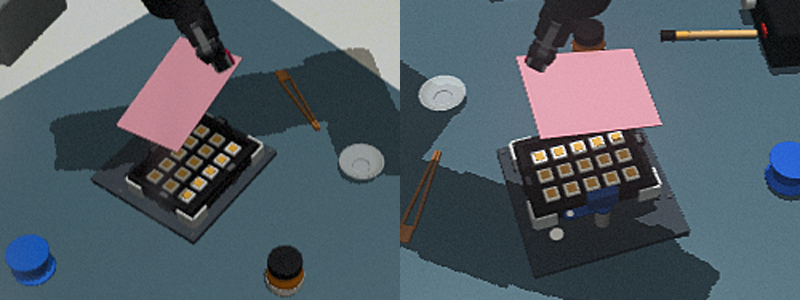

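Request:
carry_out([
  [[-0.8,-1.8,0,0,3,10,0],[-2,-4.5,0,-3,12,20,0],[-3.2,-7.3,0,-8,25,25,0],[-4.4,-10.1,0,-14,42,25,0],[-5.6,-12.8,0,-22,62,25,0],[-6.8,-15.6,0,-30,85,25,0],[-7.9,-18.1,0,-38,110,25,0],[-7.9,-18.1,0,-44,135,25,0]],
])

```text
t: 9.92
position: [465.3, -65.2, 291.9]
ee_rot: [[-0.916, 0.4, 0.004], [0.4, 0.916, -0.002], [-0.004, -0.0, -1.0]]
ft_force: [0.7, 0.1, -1.4]
gripper_width: 0.105
```

Request:
carry_out([
  [[0,0,0,0,30,0,0],[0,0,0,0,60,0,0],[0,0,0,0,90,0,0],[0,0,0,0,120,0,0],[0,0,0,0,150,0,0],[0,0,0,0,180,0,0],[0,0,0,0,205,0,0],[0,0,0,0,220,0,0]],
])

```text
t: 10.58
position: [464.2, 157.1, 290.5]
ee_rot: [[-0.917, 0.398, 0.001], [0.398, 0.917, -0.002], [-0.002, -0.001, -1.0]]
ft_force: [-0.3, 0.5, -0.9]
gripper_width: 0.102
```

Request:
carry_out([
  [[0,0,0,0,25,-8,0],[0,0,0,-1,50,-25,0],[0,0,0,-2,70,-50,0],[0,0,0,-2,81,-75,0],[0,0,0,-2,81,-95,0],[0,0,0,-2,81,-107,0],[0,0,0,-2,81,-109,0],[0,0,0,-2,81,-109,0]],
])

```text
t: 11.25
position: [460.8, 237.7, 179.8]
ee_rot: [[-0.917, 0.398, -0.002], [0.398, 0.917, -0.003], [0.001, -0.004, -1.0]]
ft_force: [0.1, -0.0, -0.2]
gripper_width: 0.099
```

Run:
```python
from h import *
np.set_printoptions(precision=2,suppress=True)
s=read_state();print(s["t"],s["position"],s["ee_rot"],s["gripper_width"],s["ft_force"])
ob={};F=[]
for n in("side","scene"):
  f,K,R,t=cam(n);F.append(cv2.resize(f,(400,300),interpolation=cv2.INTER_AREA))
  q0=proj([523,211,100],K,R,t).astype(int);c=f[max(q0[1]-75,0):q0[1]+75,max(q0[0]-100,0):q0[0]+100];F.append(cv2.resize(c,(400,300),interpolation=cv2.INTER_CUBIC))
  for k in("cover_mid","far_corner","lug","panel_mid","tray_mid","dot","catch_tip"):
    for q in nets.tip_of(n,k)[:1]:
      print(n,k,round(q["score"],2),np.array(q["location"]),onz(q["location"],K,R,t,dict(panel_mid=20.5,tray_mid=30,dot=10,catch_tip=45.5,lug=115.5).get(k,100.5)));ob.setdefault(k,[]).append((q["location"],K,R,t))
  h=cv2.cvtColor(f,cv2.COLOR_BGR2HSV);m=((h[...,0]>165)|(h[...,0]<8))&(h[...,1]>40)&(h[...,1]<130)&(h[...,2]>120)
  nl,l,st,_=cv2.connectedComponentsWithStats(m.astype(np.uint8));k=1+np.argmax(st[1:,4]);ys,xs=np.where(l==k)
  print(n,cv2.minAreaRect(np.array([onz((x,y),K,R,t,103.5)[:2] for x,y in zip(xs,ys)],np.float32)))
for k,v in ob.items():
  if len(v)>1:print(k,*tri(v))
cv2.imwrite("pics/f.png",np.vstack([np.hstack(F[:2]),np.hstack(F[2:])]))
```

```text
11.25 [460.8  237.68 179.76] [[-0.92  0.4  -0.  ]
 [ 0.4   0.92 -0.  ]
 [ 0.   -0.   -1.  ]] 0.09864193226515953 [ 0.06 -0.03 -0.16]
side cover_mid 0.76 [258.4 137.3] [517.22 196.09 100.5 ]
side far_corner 0.78 [297.9 140.2] [610.57 174.18 100.5 ]
side lug 0.65 [234.5 122.2] [462.44 242.99 115.5 ]
side panel_mid 0.67 [296.6 316.6] [ 554.99 -260.66   20.5 ]
side tray_mid 0.61 [283.5 295.5] [ 534.53 -216.55   30.  ]
side dot 0.66 [268.5 338.6] [ 497.95 -295.63   10.  ]
side catch_tip 0.66 [269.9 324.6] [ 502.17 -287.74   45.5 ]
side ((519.3372802734375, 208.23675537109375), (142.67568969726562, 104.46747589111328), 12.173334121704102)
scene cover_mid 0.55 [390.6 282.8] [521.57 210.69 100.5 ]
scene far_corner 0.75 [341.3 297.1] [603.48 170.79 100.5 ]
scene tray_mid 0.83 [231.5 173.3] [ 537.31 -212.12   30.  ]
scene dot 0.88 [222.4 149.9] [ 499.74 -293.27   10.  ]
scene catch_tip 0.72 [219.9 138.6] [ 499.3  -296.88   45.5 ]
scene ((521.0865478515625, 211.4711151123047), (145.3909454345703, 104.04899597167969), 12.52065372467041)
cover_mid [517.31 208.71  91.  ] [0.4, 0.4]
far_corner [607.66 171.04 104.4 ] [2.6, 2.6]
tray_mid [ 535.23 -214.37   26.45] [0.5, 0.5]
dot [ 498.37 -294.67    8.  ] [0.4, 0.4]
catch_tip [ 502.22 -291.78   51.96] [0.2, 0.2]
```

View pics/f.png

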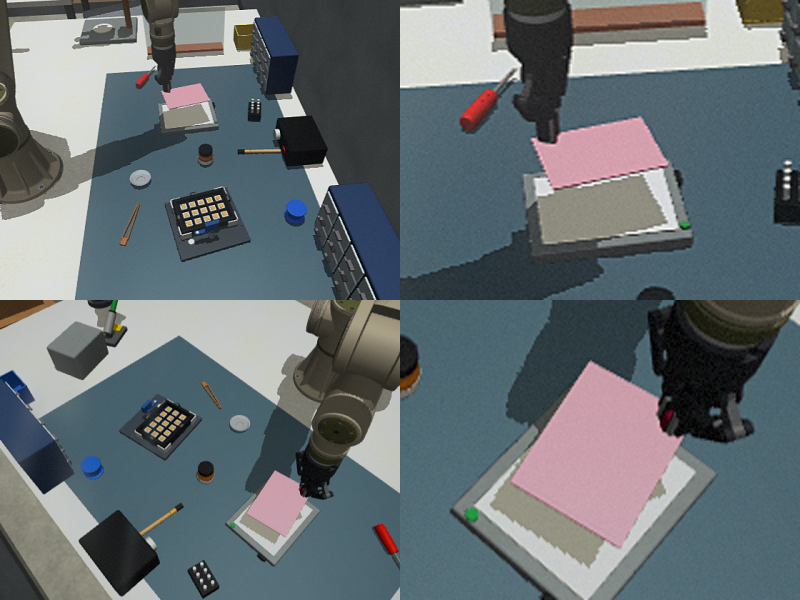

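Request:
carry_out([
  [[0,0,0,2,0,1.5,0],[0,0,0,2,0,1.5,0],[0,0,0,2,0,1.5,0],[0,0,0,2,0,1.5,0],[0,0,0,2,0,1.5,0],[0,0,0,2,0,1.5,0]],
])

```text
t: 12.55
position: [464.1, 238.0, 183.0]
ee_rot: [[-0.917, 0.398, 0.001], [0.398, 0.917, -0.002], [-0.002, -0.001, -1.0]]
ft_force: [0.4, 0.4, -1.3]
gripper_width: 0.098
```

Run:
```python
from h import *
s=read_state();print(s["t"],s["position"],s["gripper_width"],s["ft_force"],max(map(abs,s["qvel"])))
print(workorder.close_job())
```

```text
12.55 [464.11512056 238.03316683 182.97621183] 0.09830485083829804 [ 0.4426656   0.41850075 -1.27201259] 0.0016794972009823049
the job is handed in; nothing more can be done
None
```

The job is handed in at 12.6 s of the 58 s allowed. The catch is turned, the cover is peeled off, and the arm is holding the cover over the lit panel.

- **Catch:** I turned it until its finger lined up with the white dot. The gripper stood within about 0.5° of the dot's direction. Afterwards the pivot, fingertip and dot lay in one line in the wrist picture. The network's fingertip direction was about 1.5° off that line, within its noise.
- **Peel:** I tilted the cover up by its lug about the far corner by roughly 20° (0.34 rad), then lifted it straight up. Pictures during and after the lift show the loaded tray still seated in the carrier.
- **Final hold:** The cover's middle is about 81 mm above the glass by the arm's pose and within about 3 mm of the panel's middle. The tool axis is within about 0.2° of vertical. The grip opening reads about 8 mm on the 10 mm lug, the arm is still, and the wrist force is under 2 N.
- **Checks that disagreed:** The network's own estimate put the cover's middle about 9 mm lower. I trusted the pink outline instead, because in both cameras it matched the true size (about 144 × 104 mm) at the expected height. The network also once placed the hidden panel middle on the carrier, which I ignored. I took no new picture after the final 2–3 mm correction.

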